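# Brace the free-spinning turntable and tighten its clamp lever

## Task

Make the printed bracket tight on the swivel fixture. Its turntable spins freely and just follows the clamp lever round, so first swing the turntable's arm in front of the fork of the brace and slide the brace fully home so that the fork holds the arm; then swing the clamp lever clockwise (seen from above) as far as it goes, so that it points straight away from the arm. Leave the brace home and everything else on the bench where it is.

Things in the scene. Friction and masses are not known exactly. Their poses are not given: they have to be found in the camera images.
- fixture: Swivel fixture, fixed to the bench: dark grey plate 150 x 400 x 12 mm. Origin on the vertical spindle axis at bench level; y axis horizontal, from the spindle towards the brace (plate from y = -120 to +280 mm), z up. The turntable stands over the origin; a rail along +y (56 mm wide, y = 130 to 275 mm, top 28 mm above the bench) carries the brace.
- turntable (a joint): Turntable angle, rad, counter-clockwise from above positive; 0 = its arm points along the fixture's +y, at the middle of the fork. Turns endlessly and very easily (0.02 N m), stays where it is left, can be pushed round by its arm. Steel disc 120 mm across, 40 to 56 mm above the bench; on it a grey printed bracket with two arches, up to 98 mm above the bench, within 58 mm of the axis.
- bar_tip (a point): On top of the turntable's one arm, 12 mm in from its rounded end: 108 mm from the spindle axis, 58 mm above the bench. The arm is a flat steel bar, 24 mm wide, 40 to 58 mm above the bench, reaching from the disc to 120 mm from the axis.
- lever (a joint): Clamp lever's angle relative to the turntable, rad, clockwise from above positive: 0 = slack, 1.5 = tight, at its stop. At 0 it points 1.64 rad clockwise of the arm, at 1.5 straight opposite to the arm. Stiff (0.22 N m, about 3 N at 80 mm from the axis), stays where left. Unless the brace holds the arm, pushing the lever just spins turntable and lever together.
- lever_tip (a point): Centre of the 22 mm ball at the end of the black clamp lever, 106 mm from the spindle axis, 123 mm above the bench. The lever is a 16 mm round bar from the axis to this ball, centre line 117 mm (at the axis) to 123 mm high; its hub is 32 mm across and 126 mm high. More than 60 mm from the axis only the arm (58 mm high) and the fork are below it.
- brace (a joint): Travel of the brace along its rail towards the spindle, m: 0 = drawn back, fork clear of the arm's circle; 0.055 = fully home, at its stop. It slides with about 4 N and stays where it is left.
- brace_plate (a point): Top middle of the rear face (away from the spindle) of the brace's upright push plate: 110 mm above the bench, 224 mm from the spindle axis along the fixture's y when drawn back, 169 mm when home. The plate is 46 mm wide, 12 mm thick, from 60 to 110 mm above the bench. Pushed on this face the brace slides home.
- brace_seat (a point): Point between the fork's prongs, 58 mm above the bench, that meets bar_tip when the brace is home with the arm in the fork; 163 mm from the axis when drawn back, 108 mm home. The steel fork, 36 to 60 mm above the bench, opens towards the spindle: 30 mm wide inside, flared to 50 mm at its mouth 31 mm nearer the spindle. It guides in an arm up to 10 mm off.
- torch: Bystander: black torch, 150 mm long, 42 mm across at the head, lying along its x axis. Origin at its middle, at bench level.
- calliper: Bystander: steel calliper 200 mm long along its x axis, lying flat, 14 mm high. Origin at its middle, at bench level.
- spare_bracket: Bystander: a second grey printed bracket, foot 100 x 50 mm, two uprights 50 mm high. Origin under its middle, at bench level.
- tool_tray: Bystander: grey plastic tray 110 x 160 x 30 mm with one divider. Origin under its middle, at bench level.

How it is judged:
By the outcome, as a careful person would: the job done as asked, in the order asked, and still so for the second after the job is handed in, with the robot touching nothing.
It also fails if it takes over 64 s, if anything falls off the work surface, if the arm or the gripper's body presses on something with over 40 N, if the wrist force passes 120 N, or if a joint passes its speed limit or range.

## Robot

A 6-joint arm with a two-finger parallel gripper is mounted at the origin on the work surface. World frame = base frame: x ahead of the robot, y to its left, z up, the work surface at z = 0. Lengths are in mm, angles in degrees, forces in N, time in s.
With the tool pointing down it reaches from about 350 to 850 mm from the base axis. Payload 8.1 kg.
Tool frame: the origin (TCP) lies at the centre of the arm's flange, where the gripper is bolted on; the fingertips stand 173 mm ahead of it and the grasp point (between the pads) lies 155 mm ahead of it; z points along the fingers, y is the line along which they close (so a half turn about z gives the same grasp; the last joint's range is limited). The gripper opens to 85 mm and grips with 20 to 120 N. Pads are 22 mm wide; open, the fingers measure 114 mm over their backs; the gripper's body (76 mm by 85 mm) begins 54 mm behind the grasp point. The pads swing forward as they close: fully open they stand 13 mm farther back than shut.
Start: joints at [-69.408, 7.471, 85.268, -0, 87.261, -4.893], TCP at [258.187, -541.615, 404.692] pointing down, gripper open.
Joint ranges: [-169.43, 169.43], [-51.17, 129.36], [1.28, 143.12], [-76.62, 256.62], [0, 156.53], [-152.29, 152.29]. Speed limits (degrees/s): [136.94, 136.94, 159.86, 180, 180, 180].

## Interface

Orientations are given as [roll, pitch, yaw] about the fixed x, y, z axes, in that order (R = Rz(yaw) Ry(pitch) Rx(roll)).
In Python, from bench import * gives the robot as it stands.
- The arm moves only by the shell command python3 -m jog 'ROWS' [FORCE]. ROWS is text: rows parted by semicolons, each of 7 numbers parted by spaces: the shift along the tool's x, y, z scaled (see below), then the turn, a rotation vector about the tool's x, y, z scaled (see below), then the closure, from -1 (fully open) to 1 (shut). In form: tx ty tz wx wy wz hand; .... A call has 1 to 5 rows; each row shifts and turns the commanded pose from where the row before left it, along the tool's axes as they then stand; what a row does not reach is not made up. The controller multiplies each number of a shift by 0.1 m and each number of a turn by 60 degrees. A row lasts 1/8 s, in which the tool goes at most 62.5 mm and 10.7 degrees, less where a joint would pass 70% of its speed; a pose out of reach is approached as far as the arm can. A call with a number of a shift or a turn outside -1 to 1 is refused whole. A call with a gripper value outside its range is refused whole. The fingers move at their own pace and stop on an object; FORCE is the grip in N (left out, the last holds). Time passes only in rows, so rows that do not move let the fingers close. It gives the time, the measured TCP pose, the force, the opening and the grip force at its end, in the units of the state.
- sense(): the state, without advancing time (a new reading comes with each control period).
- snapshot(name): name is "scene" or "top" or "wrist"; returns a dict with "img" (480x640x3 uint8, red, green, blue), "fx", "fy", "cx", "cy" (pixels), "extrinsics" (4x4, takes a point from camera to world coordinates). Camera axes: x right, y down, z forward; pixel columns grow to the right and rows downward; lengths in mm; the calibration is good to about 2 mm. A picture is of the moment at which its call begins. There is no depth.
- hand_in(): hands the job in; it is judged then, once.
The state is a dict: "time": time; "joint_pos": joint angles; "qd": joint speeds; "joint_efforts": joint torques, N m; "tool_pos": TCP position; "tcp_rot": TCP orientation; "ft_force": force on the tool from outside, world axes, zero at the start; "wrist_torque": the same for the moment, N m; "finger_gap": finger opening in mm; "grip_force": force on a finger pad.
Only numpy, scipy, OpenCV 4.12 (cv2) and the standard library are available. Lean on these libraries where they do the work, as an engineer would, in place of code of your own. Each camera call takes 0.05 s, during which the arm holds its last target. There are 200 camera calls.

## Working session

There is one attempt and no reset: what is moved stays moved. The work goes in short steps, Python scripts to look and compute and a shell command to move; the robot and the scene stay as the last step left them, time stands still between calls to the robot, and variables do not carry over. Pictures are saved under pics/ and viewed, at most 10 in all, crops included, and the job is handed in when it is done.

```bash
mkdir -p pics; ls
python3 - <<'E'
from bench import *
import cv2,numpy as np
for n in ("scene","top"):
    s=snapshot(n); cv2.imwrite(f"pics/{n}0.png",s["img"][:,:,::-1])
    print(n,s["fx"],s["cx"],s["cy"],np.round(s["extrinsics"],3).tolist())
s=sense();print(s["time"],s["tool_pos"],s["tcp_rot"],s["finger_gap"])
E
```

```text
pics
scene 482.3234913312157 316.1080199507324 251.33796829517175 [[-0.845, 0.398, -0.356, 875.998], [0.534, 0.637, -0.556, 577.125], [0.005, -0.66, -0.751, 878.821], [0.0, 0.0, 0.0, 1.0]]
top 491.85227241695617 321.61647331742716 242.96453373002547 [[-0.021, -0.999, 0.047, 453.275], [-1.0, 0.022, 0.013, -1.024], [-0.014, -0.046, -0.999, 1372.435], [0.0, 0.0, 0.0, 1.0]]
0.1 [ 258.12024774 -541.41395306  403.72768797] [-1.79902263e+02 -8.72401128e-03  2.54843694e+01] 85.20674358386826
```

View pics/top0.png

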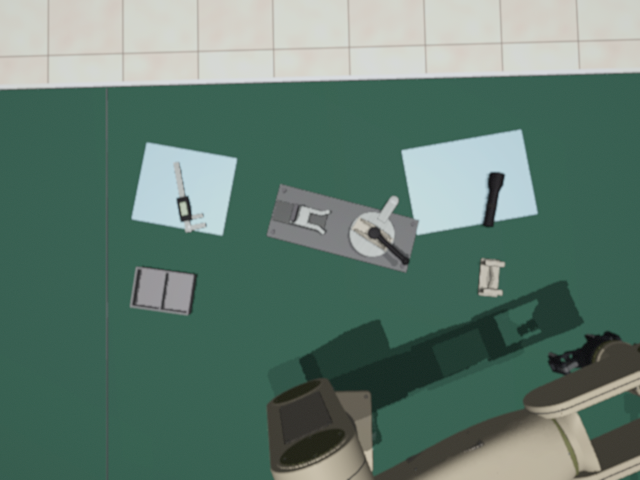

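View pics/scene0.png

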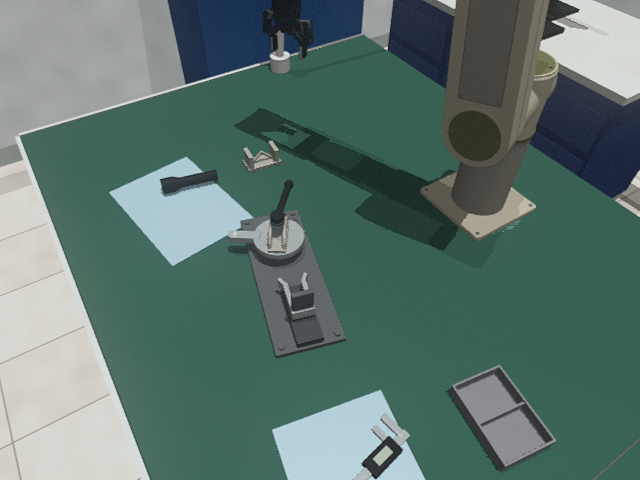

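The top view shows the spindle at about (372,234), bar tip (391,203), lever ball (406,261) and fork (312,219). The plate corners are at (280,186), (418,221), (406,271) and (268,236). The scene view shows the same layout: arm (240,236), lever ball (289,184), push plate (303,298).

```bash
cat > h.py <<'E'
import numpy as np,cv2
from bench import *
def ray(s,p,z):
    E=np.array(s["extrinsics"]);d=E[:3,:3]@[(p[0]-s["cx"])/s["fx"],(p[1]-s["cy"])/s["fy"],1]
    o=E[:3,3];return (o+d*(z-o[2])/d[2])[:2]
def proj(s,P):
    E=np.array(s["extrinsics"]);c=E[:3,:3].T@(np.array(P)-E[:3,3]);return s["fx"]*c[0]/c[2]+s["cx"],s["fy"]*c[1]/c[2]+s["cy"]
E
python3 - <<'E'
from h import *
s=snapshot("top");c=snapshot("scene")
q=np.array([ray(s,p,12) for p in((280,186),(418,221),(406,271),(268,236))])
print("corners",q.round(),[np.linalg.norm(q[i]-q[i-1]).round() for i in range(4)])
y=(q[0]+q[3]-q[1]-q[2]);y/=np.linalg.norm(y);O1=(q[1]+q[2])/2+120*y
O=ray(s,(372,234),56)
print("y",y,np.degrees(np.arctan2(y[1],y[0])),"O",O,O1)
for n,p,z in(("bar",(391,203),58),("ball",(406,261),123)):
    w=ray(s,p,z);v=w-O;print(n,w,np.linalg.norm(v),np.degrees(np.arctan2(v[1],v[0])))
for n,p,z in(("O",(278,238),56),("bar",(240,236),58),("ball",(289,184),123)):print("scene",n,ray(c,p,z))
im=s["img"][160:300,250:440];cv2.imwrite("pics/topc.png",cv2.resize(im,None,fx=4,fy=4,interpolation=cv2.INTER_CUBIC)[:,:,::-1])
E
```

```text
corners [[ 678.  129.]
 [ 572. -252.]
 [ 434. -214.]
 [ 539.  165.]] [np.float64(143.0), np.float64(395.0), np.float64(142.0), np.float64(393.0)]
y [0.26826946 0.96334391] 74.43868435589937 O [ 535.71229571 -119.51939206] [ 535.16266594 -117.33214297]
bar [ 617.67727105 -172.36175572] 97.52216455820262 -32.80965055189452
ball [ 461.10314315 -197.68177666] 108.05500456761938 -133.6676281136997
scene O [ 539.13337913 -113.90561169]
scene bar [ 611.81711903 -164.65195512]
scene ball [ 458.57574268 -196.68856834]
```

View pics/topc.png

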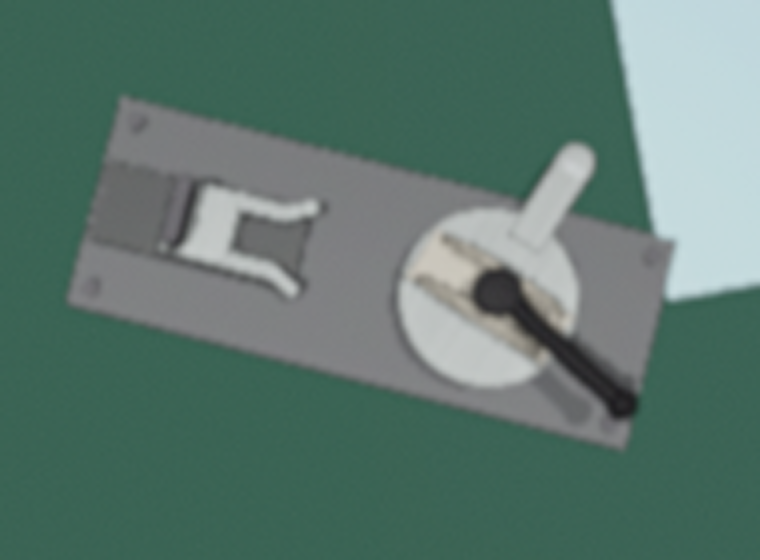

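The arm points at about -31° in world azimuth and the fixture's y axis at 74.5°, with the spindle at about (536.5, -118). I'll turn the tool to yaw -15.5, so tool x is fixture x and tool y is fixture -y, with the fingers shut.

```bash
cat >> h.py <<'E'
O=np.array([536.5,-118]);A=np.radians(-15.5);X=np.array([np.cos(A),np.sin(A)]);Y=np.array([-np.sin(A),np.cos(A)])
def fx(p): v=np.array(p[:2])-O; return np.round([v@X,v@Y],1)
def st():
    s=sense();print("t",round(s["time"],2),"fix",fx(s["tool_pos"]),"tipz",round(s["tool_pos"][2]-173,1),"rot",np.round(s["tcp_rot"],1),"F",np.round(s["ft_force"],1),"gap",round(s["finger_gap"],1))
E
python3 -m jog '0 0 0 0 0 0.171 1; 0 0 0 0 0 0.171 1; 0 0 0 0 0 0.171 1; 0 0 0 0 0 0.17 1; 0 0 0 0 0 0 1' 20
python3 -m jog '0.236 -0.416 0 0 0 0 1; 0.236 -0.416 0 0 0 0 1; 0.236 -0.416 0 0 0 0 1; 0.236 -0.416 0 0 0 0 1; 0.236 -0.416 0 0 0 0 1'
python3 -c "from h import *;st()"
```

```text
time: 0.82
tool_pos: [258.2, -541.6, 404.4]
tcp_rot: [-180.0, 0.0, -15.4]
ft_force: [-0.5, -0.2, -0.4]
finger_gap: 0.3
grip_force: 0.0
time: 1.45
tool_pos: [428.4, -371.5, 404.7]
tcp_rot: [180.0, -0.0, -15.2]
ft_force: [0.1, 0.6, -0.6]
finger_gap: -0.0
grip_force: 0.0
t 1.45 fix [ -36.5 -273.2] tipz 231.7 rot [180.   -0.  -15.2] F [ 0.1  0.6 -0.6] gap -0.0
```

```bash
python3 -m jog '0.236 -0.416 0 0 0 0 1; 0.236 -0.416 0 0 0 0 1; 0.236 -0.416 0 0 0 0 1; 0.236 -0.416 0 0 0 0 1; 0.22 -0.41 0 0 0 0 1' >/dev/null
python3 -m jog '0 0 0 0 0 0 1; 0 0 0 0 0 0 1'>/dev/null
python3 - <<'E'
from h import *
st();s=snapshot("wrist");im=s["img"].copy()
print(proj(s,[*O,56]))
cv2.imwrite("pics/w1.png",im[:,:,::-1]);np.save("w1.npy",s,allow_pickle=True)
E
```

```text
t 2.33 fix [ 79.3 -67.2] tipz 231.4 rot [180.    0.  -15.3] F [ 0.3 -1.4 -0.3] gap -0.0
(np.float64(238.17590107467203), np.float64(304.8599002856806))
```

View pics/w1.png

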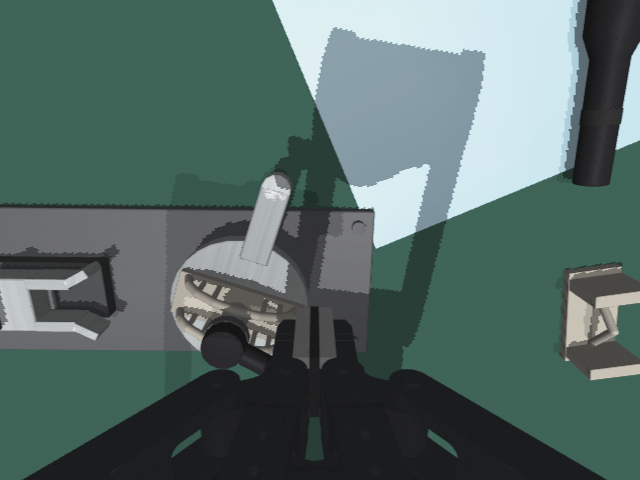

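The wrist view shows the bar end at (277,175), its root at (255,262) and the disc centre at about (240,305), which matches the projection. The fork's mouth tips are at (100,270) and (103,333).

Run:
```python
from h import *
s=np.load("w1.npy",allow_pickle=True).item()
for n,p,z in(("end",(277,175),56),("root",(255,262),57),("disc L",(171,300),56),("disc R",(309,302),56),("disctop",(242,236),56),("mouth1",(97,262),60),("mouth2",(103,335),60),("platefront",(375,209),12),("edgeL",(100,206),12),("edgebot",(100,349),12)):
    print(n,fx(ray(s,p,z)))
```

```text
end [112.2 -36.6]
root [ 40.1 -16.5]
disc L [ 4.6 57.7]
disc R [  2.8 -61.4]
disctop [62.4 -6.7]
mouth1 [ 41.  113.5]
mouth2 [-27.5 119.6]
platefront [  75.  -121.3]
edgeL [ 77.3 129. ]
edgebot [-72.4 153.6]
```

Run:
```python
from h import *
import cv2
s=snapshot("top")
for n,p,z in(("mouth1",(323,206),60),("mouth2",(297,295),60),("forkback1",(205,183),60),("plate top L",(180,180),110),("plate top R",(163,247),110),("railend",(105,163),28),("railend2",(90,240),28),("pcorner",(122,96),12),("pcorner2",(68,302),12)):
    print(n,fx(ray(s,(250+p[0]/4,160+p[1]/4),z)))
```

```text
mouth1 [ 30.8 120.2]
mouth2 [-31.4 122.4]
forkback1 [ 26.4 200.7]
plate top L [ 19.1 212.6]
plate top R [-25.6 212.5]
railend [ 26.3 273.5]
railend2 [-27.7 270.2]
pcorner [ 76.3 276. ]
pcorner2 [-72.2 276.3]
```

```bash
python3 -m jog '0 0 0.46 0 0 0 1; 0 0 0.46 0 0 0 1; 0 0 0.46 0 0 0 1; 0 0 0.46 0 0 0 1; 0 0 0 0 0 0 1' | tail -4
python3 -c "from h import *;st()"
python3 -m jog '-0.04 -0.09 0 0 0 0 1; -0.05 -0.09 0 0 0 0 1; 0.05 -0.1 0 0 0 0 1; 0.05 -0.1 0 0 0 0 1; 0.025 -0.11 0 0 0 0 1'>/dev/null
python3 -c "from h import *;st()"
python3 -m jog '0.025 -0.11 0 0 0 0 1; 0 -0.11 0 0 0 0 1; -0.01 -0.11 0 0 0 0 1; -0.03 -0.11 0 0 0 0 1; -0.03 -0.1 0 0 0 0 1'>/dev/null
python3 -c "from h import *;st()"
```

```text
tcp_rot: [-179.9, 0.5, -15.5]
ft_force: [0.1, -0.8, 0.3]
finger_gap: -0.3
grip_force: 0.0
t 3.05 fix [ 76.6 -68. ] tipz 43.1 rot [-179.9    0.5  -15.5] F [ 0.1 -0.8  0.3] gap -0.3
t 3.67 fix [ 83.5 -17.2] tipz 48.1 rot [180.   -0.  -15.5] F [-0.  -0.4  0.5] gap 0.0
t 4.3 fix [78.1 36.6] tipz 47.7 rot [-180.     0.   -15.5] F [-0.   0.3  0.1] gap -0.1
```

```bash
python3 -m jog '-0.06 -0.09 0 0 0 0 1; -0.07 -0.09 0 0 0 0 1; -0.08 -0.08 0 0 0 0 1; -0.08 -0.07 0 0 0 0 1; -0.06 -0.04 0 0 0 0 1'>/dev/null
python3 -m jog '-0.05 -0.04 0 0 0 0 1; -0.05 -0.02 0 0 0 0 1; 0 0 0 0 0 0 1; 0 0 0 0 0 0 1'>/dev/null
python3 - <<'E'
from h import *
st();s=snapshot("scene");im=s["img"][130:360,180:400];cv2.imwrite("pics/s2.png",cv2.resize(im,None,fx=2.5,fy=2.5,interpolation=cv2.INTER_CUBIC)[:,:,::-1])
E
```

```text
t 5.42 fix [33.5 78.7] tipz 47.8 rot [-180.    -0.   -15.5] F [ 0.4 -0.2  0.7] gap 0.3
```

View pics/s2.png

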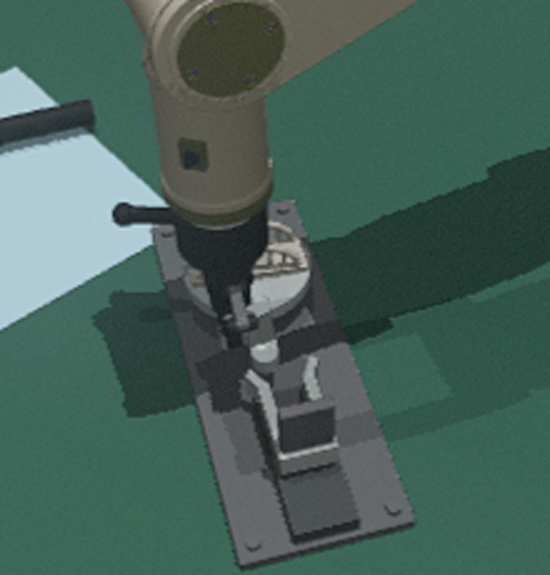

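The arm is already close to the fork: bar tip at crop (264,350), just ahead of the fork mouth. The lever points to the left with its ball at crop (124,214).

Run:
```python
from h import *
s=snapshot("scene")
f=lambda u,v,z:fx(ray(s,(180+u/2.5,130+v/2.5),z))
print("bar",f(264,349,58),"ball",f(124,214,123),"m1",f(246,376,60),"m2",f(312,360,60),"plate end",f(240,568,12),f(413,520,12),"plate top",f(280,408,110),f(334,400,110))
```

```text
bar [  8.4 103.1] ball [ 99.9 -30.7] m1 [ 31.  129.2] m2 [-28.1 128.5] plate end [ 75.7 280.1] [-71.8 277.9] plate top [ 19.7 206.4] [-23.4 211.1]
```

```bash
python3 -m jog '-0.03 -0.01 0 0 0 0 1; -0.035 0 0 0 0 0 1; 0 0 0 0 0 0 1; 0 0 0 0 0 0 1; 0.1 0 0 0 0 0 1'>/dev/null
python3 -m jog '0.2 0 0 0 0 0 1; 0.1 0 -0.3 0 0 0 1; 0 -0.2 -0.4 0 0 0 1; 0 -0.4 -0.3 0 0 0 1; 0 -0.45 0 0 0 0 1'>/dev/null
python3 -m jog '-0.25 -0.45 0 0 0 0 1; -0.2 -0.3 0 0 0 0 1; -0.15 0 0 0 0 0 1; 0 0 0 0 0 0 1; 0 0 0 0 0 0 1'>/dev/null
python3 - <<'E'
from h import *
st();s=snapshot("scene");im=s["img"][130:360,180:400];cv2.imwrite("pics/s3.png",cv2.resize(im,None,fx=2.5,fy=2.5,interpolation=cv2.INTER_CUBIC)[:,:,::-1])
E
```

```text
t 7.4 fix [  7.6 259.5] tipz 147.9 rot [-180.    -0.   -15.5] F [0.3 0.8 0.2] gap 0.0
```

View pics/s3.png

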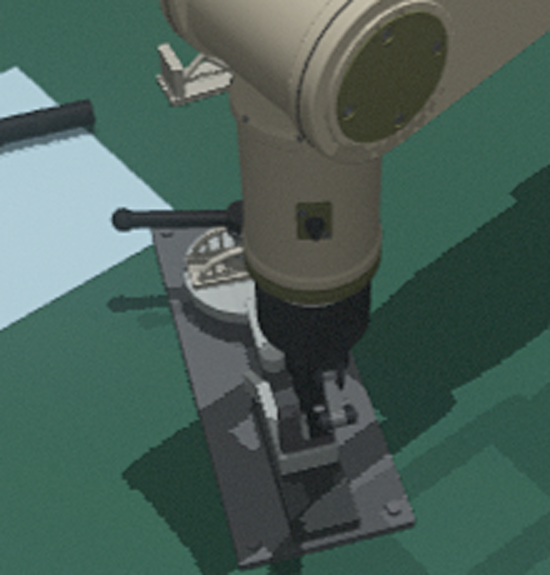

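The arm tip is centred on the fork to within a few mm. I'll come down behind the push plate and push it home.

```bash
python3 -m jog '-0.06 0 0.25 0 0 0 1; 0 0 0.25 0 0 0 1; 0 0 0.18 0 0 0 1; 0 0 0 0 0 0 1; 0 0.1 0 0 0 0 1' >/dev/null
python3 -c "from h import *;st()"
python3 -m jog '0 0.1 0 0 0 0 1; 0 0.1 0 0 0 0 1; 0 0.1 0 0 0 0 1; 0 0.05 0 0 0 0 1; 0 0 0 0 0 0 1'>/dev/null
python3 -c "from h import *;st()"
python3 -m jog '0 0.08 0 0 0 0 1; 0 0.08 0 0 0 0 1; 0 0.08 0 0 0 0 1;0 0 0 0 0 0 1'>/dev/null
python3 -c "from h import *;st()"
```

```text
t 8.07 fix [  1.4 249.9] tipz 80.6 rot [-1.80e+02 -1.00e-01 -1.55e+01] F [0.8 0.1 0.3] gap 0.2
t 8.7 fix [  1.  214.3] tipz 80.0 rot [180.   -0.  -15.5] F [-0.4  0.4  0.4] gap 0.2
t 9.2 fix [  0.8 190.1] tipz 79.5 rot [179.9   0.  -15.5] F [-0.1 -0.1  0.5] gap 0.3
```

```bash
python3 -m jog '0 0.05 0 0 0 0 1'|grep force
python3 -m jog '0 0.04 0 0 0 0 1'|grep force
python3 -m jog '0 0.03 0 0 0 0 1'|grep force
python3 - <<'E'
from h import *
st();s=snapshot("scene");im=s["img"][130:360,180:400];cv2.imwrite("pics/s4.png",cv2.resize(im,None,fx=2.5,fy=2.5,interpolation=cv2.INTER_CUBIC)[:,:,::-1])
E
```

```text
ft_force: [1.6, 4.5, 0.9]
grip_force: 2.3
ft_force: [0.8, 4.3, 1.7]
grip_force: 2.3
ft_force: [5.1, 18.7, -1.9]
grip_force: 9.7
t 9.57 fix [  0.6 179.8] tipz 79.6 rot [-179.8    0.   -15.5] F [ 5.1 18.7 -1.9] gap -0.2
```

View pics/s4.png

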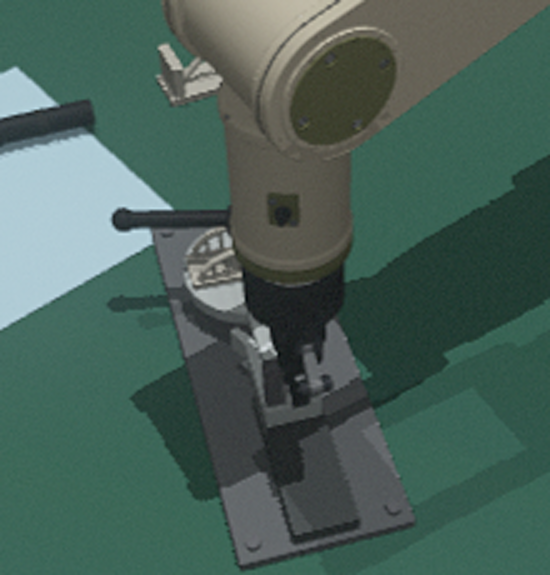

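Sliding took about 4.5 N, then the force rose to 18.7 N at the 169 mm position, so the brace is home with the bar in the fork. I'll nudge it once more to confirm, back off, and go to the lever's counter-clockwise side.

```bash
python3 -m jog '0 0.01 0 0 0 0 1; 0 0 0 0 0 0 1'|grep -E "force|pos"
python3 -m jog '0 -0.2 0 0 0 0 1; 0 -0.15 -0.1 0 0 0 1; 0 0 -0.4 0 0 0 1; 0.3 0 -0.3 0 0 0 1; 0.45 0 0 0 0 0 1'>/dev/null
python3 -m jog '0 0.4 0 0 0 0 1; 0 0.5 0 0 0 0 1; 0 0.5 0 0 0 0 1; 0 0.4 0 0 0 0 1; 0 0 0 0 0 0 1'>/dev/null
python3 - <<'E'
from h import *
st();s=snapshot("top");im=s["img"][160:300,250:440];cv2.imwrite("pics/t5.png",cv2.resize(im,None,fx=4,fy=4,interpolation=cv2.INTER_CUBIC)[:,:,::-1])
E
```

```text
tool_pos: [585.1, 55.0, 252.6]
ft_force: [5.1, 15.8, -2.3]
grip_force: 8.1
t 11.12 fix [76.1 30.3] tipz 160.3 rot [179.9  -0.  -15.7] F [0.5 0.5 0.8] gap 0.3
```

View pics/t5.png

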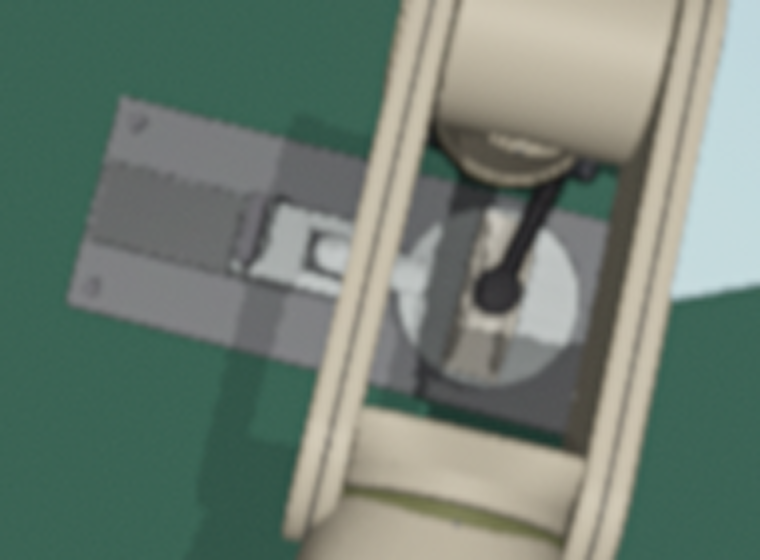

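The bar sits in the fork with the brace home (bar end at (325,250), fork back at (280,235)), and the lever runs up and to the right, clear of the fingers. Next I'll descend and swing it clockwise.

```bash
python3 -m jog '0 0 0.3 0 0 0 1; 0 0 0.24 0 0 0 1; 0 0 0 0 0 0 1; 0.03 0.11 0 0 0 0 1; 0.03 0.12 0 0 0 0 1' >/dev/null
python3 -c "from h import *;st()"
python3 -m jog '0 0.11 0 0 0 0 1; -0.01 0.1 0 0 0 0 1; -0.03 0.1 0 0 0 0 1; -0.04 0.1 0 0 0 0 1; -0.05 0.09 0 0 0 0 1'>/dev/null
python3 -c "from h import *;st()"
python3 -m jog '-0.06 0.09 0 0 0 0 1; -0.08 0.07 0 0 0 0 1; -0.08 0.07 0 0 0 0 1; -0.08 0.04 0 0 0 0 1; -0.07 0.04 0 0 0 0 1'>/dev/null
python3 -c "from h import *;st()"
```

```text
t 11.8 fix [82.8  9.5] tipz 107.5 rot [180.   -0.2 -15.5] F [-0.1 -0.5  0.3] gap -0.0
t 12.43 fix [ 68.4 -40.7] tipz 105.5 rot [-180.     0.   -15.5] F [ 1.2  2.4 -0.2] gap -0.0
t 13.05 fix [ 31.4 -71.4] tipz 105.8 rot [180.   -0.  -15.5] F [ 2.8  1.7 -0. ] gap 0.7
```

```bash
python3 -m jog '-0.06 0.04 0 0 0 0 1; -0.04 0.02 0 0 0 0 1'|grep force
python3 -c "from h import *;st()"
python3 -m jog '-0.03 0 0 0 0 0 1'|grep force
python3 -m jog '-0.02 0 0 0 0 0 1; 0 0 0 0 0 0 1'|grep force
python3 -c "from h import *;st()"
```

```text
ft_force: [2.6, 1.7, -2.1]
grip_force: 1.3
t 13.3 fix [ 21.6 -77.4] tipz 105.9 rot [180.   -0.  -15.5] F [ 2.6  1.7 -2.1] gap -0.1
ft_force: [3.6, -2.2, -0.4]
grip_force: 1.6
ft_force: [1.8, -2.1, -0.5]
grip_force: 1.2
t 13.68 fix [ 16.9 -77.5] tipz 105.9 rot [180.   -0.  -15.5] F [ 1.8 -2.1 -0.5] gap -0.0
```

```bash
for i in 1; do :; done
python3 -m jog '-0.02 0 0 0 0 0 1; 0 0 0 0 0 0 1'|grep ft_
python3 -m jog '-0.02 0 0 0 0 0 1; 0 0 0 0 0 0 1'|grep ft_
python3 -c "from h import *;st()"
```

```text
ft_force: [8.1, -6.4, -2.9]
ft_force: [16.9, -7.2, -10.2]
t 14.18 fix [ 14.6 -77.4] tipz 106.3 rot [180.   -0.4 -15.5] F [ 16.9  -7.2 -10.2] gap -0.1
```

The force has climbed to about 18 N with no further travel, so the lever is at its stop. I'll retreat and check.

```bash
python3 -m jog '0.1 0 0 0 0 0 1; 0.25 0 0 0 0 0 1; 0 0 -0.4 0 0 0 1; 0 0.2 -0.4 0 0 0 1; 0 0.5 -0.4 0 0 0 1'>/dev/null
python3 -m jog '0 0.6 0 0 0 0 1; 0 0.6 0 0 0 0 1; 0 0.5 0 0 0 0 1; 0 0.5 0 0 0 0 1; 0 0 0 0 0 0 1'>/dev/null
python3 - <<'E'
from h import *
st();s=snapshot("top");im=s["img"][160:300,250:440];cv2.imwrite("pics/t6.png",cv2.resize(im,None,fx=4,fy=4,interpolation=cv2.INTER_CUBIC)[:,:,::-1])
E
```

```text
t 15.43 fix [  46.9 -369.4] tipz 223.3 rot [-1.80e+02  1.00e-01 -1.57e+01] F [-0.5  0.8 -0.6] gap 0.0
```

View pics/t6.png

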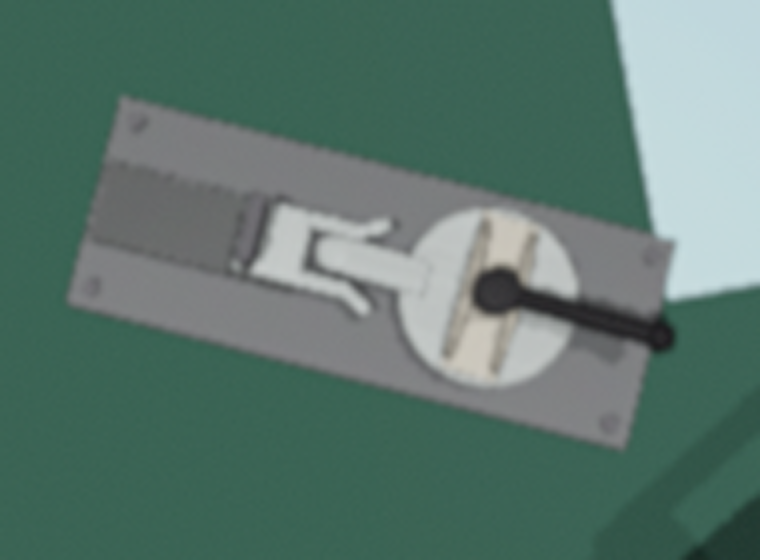

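The bar is in the fork (end at (322,250)) and the lever lies opposite it (hub (497,291), ball (660,335)). I'll check the numbers before handing in.

Run:
```python
from h import *
s=snapshot("top")
f=lambda u,v,z:fx(ray(s,(250+u/4,160+v/4),z))
for n,a in dict(m1=(394,222,60),m2=(364,313,60),rearL=(254,193,110),rearR=(236,268,110),barend=(317,247,58),hub=(497,291,126),ball=(660,335,123)).items():print(n,f(*a))
```

```text
m1 [32.  71.5]
m2 [-32.  76.]
rearL [ 22.6 164.2]
rearR [-27.2 163.5]
barend [  3.3 117.3]
hub [-1.8 -1.5]
ball [  -3.3 -108.6]
```

```bash
python3 -c "
from bench import *
print(hand_in())"
```

```text
the job is handed in; nothing more can be done
None
```

The job is done and handed in: the turntable's arm is held in the fork, the brace is fully home, and the clamp lever is at its stop pointing straight away from the arm, within about 2° in the last picture.

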